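# Seat the yellow lantern battery on its charging shoe

## Task

The evening lantern's yellow battery pack needs charging: slide it upright onto the charging shoe on the counter, from the white landing pad in under the two rails, fully home against the charger head, so that the orange latch springs back out behind it, then let go. Leave the blue pack where it stands.

Things in the scene. Friction and masses are not known exactly. Their poses are not given: they have to be found in the camera images.
- pack_yellow: Loose battery pack, upright, 0.3 to 0.65 kg: black foot plate 80 (x) x 64 (y) x 10 mm high, on it a yellow block 70 x 42 mm up to z = 75 mm, black top label. Origin: centre of underside, z up. Grip the block across its 42 mm (closing along y), grasp point about 55 mm above the underside, so that the fingertips clear the shoe's rails. Same both ways round: either end may go in first.
- pack_blue: A second pack of the same size and shape with a blue block; a bystander that must stay where it is. Origin: centre of its underside.
- shoe: Grey fixed charging shoe. Origin: on the counter under the centre of a seated pack; x = sliding direction, z up. Floor 6 mm thick. White landing pad: set the pack's centre at x = -125 mm, y = 0. Flared guides lead to a channel 68 mm wide (from x = -45); its rails (54 mm apart, underside at z = 21, top 26, flared to 30) overlap the foot plate. The 56 mm tall charger head stops the pack at x = 0.
- latch (a joint): Orange sprung latch, left (+y) of the shoe's channel mouth, nose at shoe x = -43 mm. In m: 0 = sprung out into the channel, about 0.004 while the passing foot plate pushes it aside (5 to 15 N of push on the pack); it springs back to about 0 behind the plate's rear edge when the pack is fully home, and holds it.

How it is judged (in metres and radians):
At the end, for the whole second after the job is handed in: The yellow pack sits upright in the shoe's channel, its centre within 4 mm of fully home along the rails and 6 mm across, in line within 10 degrees, down on the shoe's floor, at rest and let go, with the orange latch sprung back behind it (below 2.5 mm) (x of pack_yellow in the frame of shoe between -0.004 and 0.004 m and y of pack_yellow in the frame of shoe between -0.006 and 0.006 m and z of pack_yellow in the frame of shoe between 0.002 and 0.012 m and angle between the x axis of pack_yellow and the x axis of shoe, either way round below 0.17 rad and angle between pack_yellow's own z axis and vertical below 0.17 rad and value of joint latch below 0.0025 m and linear speed of pack_yellow below 0.01 m/s); the robot touches nothing.
It fails at once if the blue pack is moved more than 20 mm or tipped (distance of pack_blue from where it was at the start of the episode above 0.02 m or angle between pack_blue's own z axis and vertical above 0.3 rad).
It also fails if it takes over 45 s, if anything falls off the work surface, if the arm or the gripper's body presses on something with over 40 N, if the wrist force passes 120 N, or if a joint passes its speed limit or range.

## Robot

A 7-joint arm with a two-finger parallel gripper is mounted at the origin on the work surface. World frame = base frame: x ahead of the robot, y to its left, z up, the work surface at z = 0. Lengths are in m, angles in degrees, forces in N, time in s.
With the tool pointing down it reaches from about 0.425 to 0.875 m from the base axis. Payload 4.7 kg.
Tool frame: the origin (TCP) lies between the finger pads; the fingertips stand 22 mm ahead of it and the grasp point (between the pads) lies 3 mm ahead of it (env.tip_reach is the distance from the TCP to the fingertips, in m); z points along the fingers, y is the line along which they close (so a half turn about z gives the same grasp; the last joint's range is limited). The gripper opens to 87 mm and grips with 3 to 60 N. Pads are 19 mm wide; open, the fingers measure 117 mm over their backs; the gripper's body (75 mm by 190 mm) begins 51 mm behind the grasp point.
Start: joints at [71.339, 18.392, -4.016, 83.108, 1.295, 78.541, -3.26], TCP at [0.217, -0.613, 0.206] pointing down, gripper open.
Joint ranges: [-163.93, 163.93], [-17.29, 119.83], [-79.2, 71.16], [3.27, 140.29], [-89.18, 269.18], [5.43, 117.66], [-154.24, 154.24]. Speed limits (degrees/s): [147.25, 147.25, 180, 180, 180, 180, 180].

## Interface

Orientations are given as [roll, pitch, yaw] about the fixed x, y, z axes, in that order (R = Rz(yaw) Ry(pitch) Rx(roll)).
In Python, from cell import env gives the robot as it stands.
- The arm moves only by the shell command python3 -m creep 'ROWS' [FORCE]. ROWS is JSON, one flat list of numbers, 7 for each row, row after row: the finger opening in mm, from 0 to 87, then the shift along the tool's x, y, z in units of 30 mm (1.0 is 30 mm), then the turn, a rotation vector about the tool's x, y, z in units of 6 degrees (1.0 is 6 degrees). A call has 1 to 12 rows; each row is the pose to reach, as a shift and turn from the pose commanded when the call began, along the tool's axes at that moment; what a row does not reach only later rows make up. A row lasts 1/10 s, in which the tool goes at most 50 mm and 8.59 degrees, less where a joint would pass 70% of its speed; a pose out of reach is approached as far as the arm can. A call with a gripper value outside its range is refused whole. The fingers move at their own pace and stop on an object; FORCE is the grip in N (left out, the last holds). Time passes only in rows, so rows that repeat a pose let the fingers close. It gives the time, the measured TCP pose, the force, the opening and the grip force at its end, in the units of the state.
- env.get_obs(): the state, without advancing time (a new reading comes with each control period).
- env.read_camera(name): name is "scene" or "top" or "wrist"; returns a dict with "color" (400x640x3 uint8, red, green, blue), "depth" (400x640 float32, m along the optical axis (not along the pixel's ray), 0 where there is no reading), "fovy" (degrees; the focal length in pixels is half the picture's height over the tangent of half this angle, whatever the lens; pixels are square), "cx", "cy" (the principal point, pixels), "R" (3x3) and "t" (3): a world point X has camera coordinates R X + t. Camera axes: x right, y down, z forward; pixel columns grow to the right and rows downward; lengths in m; the calibration is good to about 2 mm. A picture is of the moment at which its call begins.
- env.sign_off(): hands the job in; it is judged then, once.
The state is a dict: "time_s": time; "qpos": joint angles; "joint_velocities": joint speeds; "effort": joint torques, N m; "tool_pos": TCP position; "tool_rot": TCP orientation; "force": force on the tool from outside, world axes, zero at the start; "wrist_torque": the same for the moment, N m; "grip_width": finger opening in m; "grasp_force": force on a finger pad.
Only numpy, scipy, OpenCV 4.12 (cv2) and the standard library are available. Lean on these libraries where they do the work, as an engineer would, in place of code of your own. Each camera call takes 0.05 s, during which the arm holds its last target. There are 200 camera calls.

## Working session

There is one attempt and no reset: what is moved stays moved. The work goes in short steps, Python scripts to look and compute and a shell command to move; the robot and the scene stay as the last step left them, time stands still between calls to the robot, and variables do not carry over. Pictures are saved under pics/ and viewed, at most 10 in all, crops included, and the job is handed in when it is done.

```bash
mkdir -p pics; ls; cat > h.py <<'E'
from cell import env
import numpy as np, cv2
def grab(n,f):
    c=env.read_camera(n); cv2.imwrite(f'pics/{f}.png',c['color'][:,:,::-1]); np.savez(f'pics/{f}.npz',**c); return c
def pts(c):
    f=200/np.tan(np.radians(float(c['fovy']))/2); d=c['depth']; v,u=np.mgrid[:400,:640]
    P=np.stack([(u-c['cx'])/f*d,(v-c['cy'])/f*d,d],-1); return (P-c['t'])@c['R']
E
python3 - <<'E'
from h import *
o=env.get_obs(); print({k:np.round(o[k],3) for k in ('time_s','tool_pos','tool_rot','force','grip_width')})
for n in ('top','scene'):
    c=grab(n,n+'0'); print(n,c['fovy'],c['R'].round(3).tolist(),c['t'])
E
```

```text
pics
{'time_s': np.float64(0.0), 'tool_pos': array([ 0.216, -0.612,  0.205]), 'tool_rot': array([-1.79888e+02,  6.00000e-03,  1.94730e+01]), 'force': array([ 0.067, -0.15 ,  0.809]), 'grip_width': np.float64(0.087)}
top 54.22255980997936 [[0.005, -1.0, -0.005], [-0.972, -0.004, -0.237], [0.237, 0.006, -0.972]] [-0.06495621  0.55736129  0.78820341]
scene 45.43776769662257 [[0.796, 0.605, 0.023], [0.411, -0.511, -0.755], [-0.445, 0.61, -0.656]] [-0.41840739 -0.24643009  1.2448805 ]
```

View pics/top0.png

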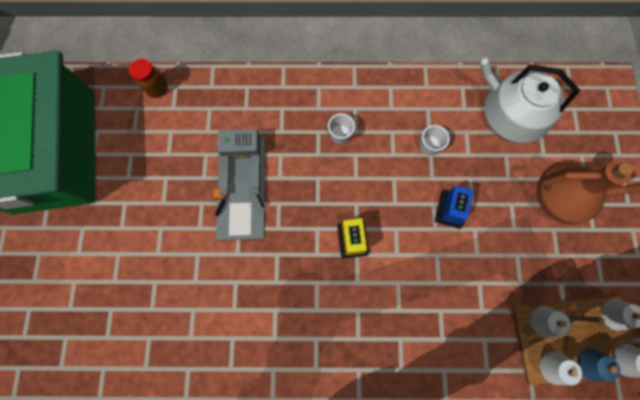

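View pics/scene0.png

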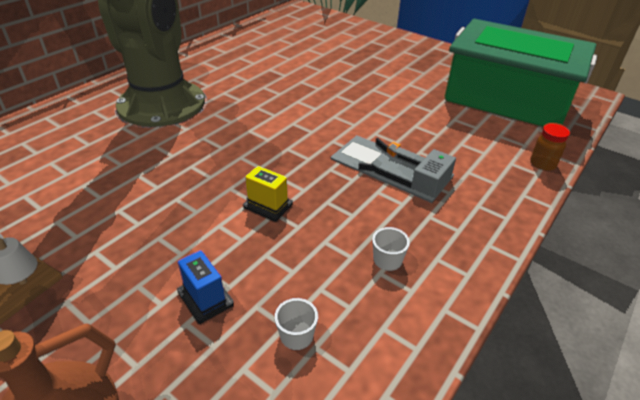

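The top view shows the yellow pack at (354,237), the blue pack at (457,205), and the shoe with its white pad at (240,218) and its head at (238,140). Up in the picture is world +x. Next I'll measure them from depth.

```bash
cat > m.py <<'E'
from h import *
def rect(P,name):
    r=cv2.minAreaRect((P[:,:2]*1000).astype(np.float32)); print(name,len(P),'ctr',np.round(r[0],1),'size',np.round(r[1],1),'ang',round(r[2],1),'z',np.percentile(P[:,2],[5,50,95]).round(4))
def run(f):
    c=np.load(f'pics/{f}.npz'); X=pts(c); hsv=cv2.cvtColor(c['color'],cv2.COLOR_RGB2HSV); H,S,V=[hsv[...,i].astype(int) for i in range(3)]
    x,y,z=X[...,0],X[...,1],X[...,2]; ok=c['depth']>0
    reg=ok&(x>.3)&(x<.9)
    rect(X[reg&(abs(H-28)<6)&(S>150)&(V>60)&(z>.068)&(z<.085)],'yellow top')
    for yr,n in(((-.16,0.04),'yellowpack'),((-.4,-.16),'bluepack')):
        t=reg&(y>yr[0])&(y<yr[1])&(x>.4)&(x<.62); rect(X[t&(z>.066)&(z<.085)],n+' top'); rect(X[t&(z>.007)&(z<.1)],n+' all')
    s=reg&(y>.1)&(y<.32)&(x>.4)&(x<.75)
    rect(X[s&(z>.004)&(z<.07)],'shoe all'); rect(X[s&(z>.05)&(z<.065)],'head top'); rect(X[s&(S<40)&(V>150)&(z<.02)],'white pad')
    rect(X[s&(H>5)&(H<20)&(S>180)&(V>130)&(z>.004)],'latch')
import sys; run(sys.argv[1])
E
python3 m.py top0; python3 m.py scene0
python3 -c "
import cv2
a=cv2.imread('pics/top0.png')[110:260,190:390];cv2.imwrite('pics/c0.png',cv2.resize(a,None,fx=4,fy=4,interpolation=2))"
```

```text
yellow top 496 ctr [ 484.2 -122.4] size [70.  42.1] ang 6.5 z [0.0724 0.0749 0.0775]
yellowpack top 646 ctr [ 484.3 -122.3] size [70.  42.1] ang 6.7 z [0.0725 0.0751 0.0777]
yellowpack all 1026 ctr [ 484.  -122.6] size [79.9 64.2] ang 6.9 z [0.009  0.0738 0.0774]
bluepack top 638 ctr [ 556.7 -353.5] size [43. 70.] ang 73.7 z [0.0713 0.0752 0.0776]
bluepack all 1167 ctr [ 556.6 -353. ] size [64.2 80.4] ang 74.2 z [0.009  0.0725 0.0771]
shoe all 4299 ctr [571.9 208. ] size [218.9 346. ] ang 88.7 z [0.0045 0.0083 0.0573]
head top 870 ctr [706.6 145.7] size [54.2 91.2] ang 1.8 z [0.0533 0.0562 0.0588]
white pad 1295 ctr [548.4 211.1] size [295.1 216.5] ang 0.3 z [-0.0015  0.0049  0.0087]
latch 49 ctr [586.  191.3] size [23.6 16.1] ang 36.5 z [0.0213 0.0261 0.0285]
yellow top 425 ctr [ 486.  -126.1] size [71.  45.2] ang 8.3 z [0.0698 0.0736 0.0757]
yellowpack top 613 ctr [ 486.1 -126.2] size [71.2 45.2] ang 7.9 z [0.0679 0.0739 0.0761]
yellowpack all 1758 ctr [ 485.8 -126. ] size [82.5 65.3] ang 6.3 z [0.0083 0.0501 0.0754]
bluepack top 1069 ctr [ 558.7 -356.9] size [42.5 72.2] ang 74.2 z [0.0692 0.0743 0.0761]
bluepack all 2431 ctr [ 507.3 -288.7] size [ 95.  268.3] ang 37.3 z [0.0085 0.0568 0.0757]
shoe all 2535 ctr [611.5 149.2] size [ 98.5 253.1] ang 90.0 z [0.0044 0.0206 0.056 ]
head top 672 ctr [708.9 143.4] size [54.4 87.6] ang 2.4 z [0.053  0.055  0.0569]
white pad 734 ctr [572.8 209.4] size [219.8 247. ] ang 89.5 z [-0.0013  0.0049  0.0071]
latch 12 ctr [593.9 191.9] size [ 9.6 12.3] ang 64.1 z [0.0242 0.0261 0.0272]
```

View pics/c0.png

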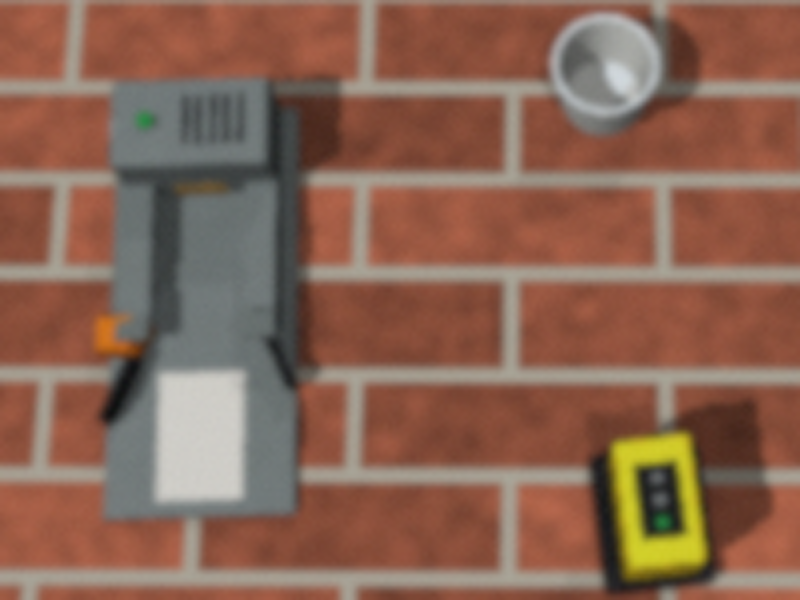

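The crop shows the pad corners at (155..245, 370..500), the latch at (118,335), the head front edge at row ~178 and the flared guides on either side. Now a tighter shoe fit.

```bash
cat > s.py <<'E'
from m import *
for f in ('top0','scene0'):
    c=np.load(f'pics/{f}.npz'); X=pts(c); x,y,z=[X[...,i] for i in range(3)]
    hsv=cv2.cvtColor(c['color'],cv2.COLOR_RGB2HSV); S=hsv[...,1].astype(int);V=hsv[...,2].astype(int)
    s=(x>.43)&(x<.76)&(y>.07)&(y<.22)&(c['depth']>0)
    w=s&(V>140)&(S<45)&(z<.015)&(x<.6)
    n,l,st,_=cv2.connectedComponentsWithStats(w.astype(np.uint8)); k=1+st[1:,4].argmax(); rect(X[l==k],f+' pad')
    rect(X[s&(S<75)&(z>.003)&(z<.07)],'grey all')
    h=s&(z>.052)&(z<.06)
    rect(X[h],'head')
    r=s&(z>.0235)&(z<.0285)&(x<.67)&(x>.60)
    rect(X[r&(y>.145)],'rail L');rect(X[r&(y<.145)],'rail R')
    for m,n in((r&(y>.145),'L'),(r&(y<.145),'R')):
        if m.sum()>10: print(n,[(xx,(y[m&(abs(x-xx)<.006)].min()*1000).round(1),(y[m&(abs(x-xx)<.006)].max()*1000).round(1)) for xx in(.61,.635,.66) if (m&(abs(x-xx)<.006)).any()])
E
python3 s.py top0 | tail -16
```

```text
white pad 1295 ctr [548.4 211.1] size [295.1 216.5] ang 0.3 z [-0.0015  0.0049  0.0087]
latch 49 ctr [586.  191.3] size [23.6 16.1] ang 36.5 z [0.0213 0.0261 0.0285]
top0 pad 793 ctr [533.  138.4] size [79.8 55.1] ang 1.5 z [0.0039 0.0067 0.0091]
grey all 4887 ctr [601.8 144.4] size [137.5 308.8] ang 89.5 z [0.0041 0.0078 0.0571]
head 854 ctr [706.6 145.3] size [54.2 91.9] ang 1.8 z [0.0535 0.0562 0.0586]
rail L 216 ctr [635.3 179.3] size [69.8 19.5] ang 2.9 z [0.024  0.0258 0.0279]
rail R 220 ctr [634.9 106.4] size [69.5 19.3] ang 2.5 z [0.0239 0.0258 0.0281]
L [(0.61, np.float64(168.6), np.float64(187.6)), (0.635, np.float64(170.0), np.float64(189.0)), (0.66, np.float64(170.9), np.float64(188.4))]
R [(0.61, np.float64(95.8), np.float64(114.9)), (0.635, np.float64(96.8), np.float64(116.0)), (0.66, np.float64(97.9), np.float64(115.1))]
scene0 pad 970 ctr [518.3 138.8] size [119.1 124.7] ang 52.8 z [0.003 0.005 0.007]
grey all 4023 ctr [610.9 136.9] size [252.5 113.9] ang 1.5 z [0.0038 0.0136 0.0556]
head 712 ctr [709.  140.6] size [54.4 93.3] ang 2.4 z [0.0531 0.055  0.0569]
rail L 126 ctr [633.4 175.4] size [66.3 21.2] ang 1.1 z [0.0237 0.0248 0.0261]
rail R 160 ctr [634.9 102.3] size [70.2 22.4] ang 2.5 z [0.0236 0.0247 0.0264]
L [(0.61, np.float64(164.4), np.float64(183.4)), (0.635, np.float64(165.0), np.float64(185.7)), (0.66, np.float64(165.3), np.float64(185.7))]
R [(0.61, np.float64(92.2), np.float64(111.0)), (0.635, np.float64(92.2), np.float64(113.0)), (0.66, np.float64(94.0), np.float64(112.8))]
```

```bash
cat > go.py <<'E'
# python3 go.py x y z yaw : shift/turn units from the measured pose
from h import *; import sys
from scipy.spatial.transform import Rotation as R
o=env.get_obs(); x,y,z,w=map(float,sys.argv[1:5])
A=R.from_euler('xyz',o['tool_rot'],degrees=True); B=R.from_euler('xyz',[180,0,w],degrees=True)
print('now',o['time_s'],np.round(o['tool_pos'],4),np.round(o['tool_rot'],2),'F',np.round(o['force'],1))
print('shift',(A.inv().apply(np.array([x,y,z])-o['tool_pos'])/.03).round(3),'turn',(np.degrees((A.inv()*B).as_rotvec())/6).round(3))
E
python3 go.py .484 -.1225 .17 6.7
```

```text
now 0.1 [ 0.2164 -0.6124  0.2049] [-1.799e+02  1.000e-02  1.947e+01] F [ 0.2 -0.4 -0.1]
shift [ 13.852 -12.42    1.185] turn [-0.017  0.003  2.128]
```

```bash
python3 -m creep '[87,13.85,-12.42,1.18,0,0,2.13, 87,13.85,-12.42,1.18,0,0,2.13, 87,13.85,-12.42,1.18,0,0,2.13, 87,13.85,-12.42,1.18,0,0,2.13, 87,13.85,-12.42,1.18,0,0,2.13, 87,13.85,-12.42,1.18,0,0,2.13, 87,13.85,-12.42,1.18,0,0,2.13, 87,13.85,-12.42,1.18,0,0,2.13, 87,13.85,-12.42,1.18,0,0,2.13, 87,13.85,-12.42,1.18,0,0,2.13, 87,13.85,-12.42,1.18,0,0,2.13, 87,13.85,-12.42,1.18,0,0,2.13]'; python3 go.py .484 -.1225 .17 6.7
```

```text
time_s: 1.3
tool_pos: [0.4862, -0.1159, 0.1703]
tool_rot: [-179.8, -0.1, 7.3]
force: [-0.4, 0.1, 0.6]
grip_width: 0.0867
grasp_force: 0.0
now 1.3 [ 0.4862 -0.1159  0.1703] [-1.7984e+02 -7.0000e-02  7.2500e+00] F [-0.4  0.1  0.6]
shift [-0.1    0.211  0.01 ] turn [-0.026 -0.011  0.092]
```

```bash
python3 - <<'E'
from h import *
c=grab('wrist','w1'); print(c['fovy'])
import subprocess
o=env.get_obs();print(o['time_s'],o['tool_pos'].round(4),np.round(o['tool_rot'],2))
E
python3 m.py w1 2>&1 | grep -E 'yellow'
python3 go.py .484 -.1225 .17 6.7
```

```text
65.29213772649601
1.35 [ 0.4857 -0.1176  0.1702] [-1.7989e+02 -2.0000e-02  7.1700e+00]
yellow top 2215 ctr [ 485.6 -124.1] size [69.6 41.6] ang 6.5 z [0.0729 0.0746 0.0759]
yellowpack top 3312 ctr [ 485.7 -124. ] size [69.6 41.8] ang 6.8 z [0.073  0.0749 0.0763]
yellowpack all 4741 ctr [ 485.3 -123.9] size [80.3 64. ] ang 7.2 z [0.0092 0.0744 0.0762]
now 1.35 [ 0.4857 -0.1176  0.1702] [-1.7989e+02 -2.0000e-02  7.1700e+00] F [0.1 1.4 0.3]
shift [-0.076  0.154  0.006] turn [-0.018 -0.004  0.078]
```

View pics/w1.png

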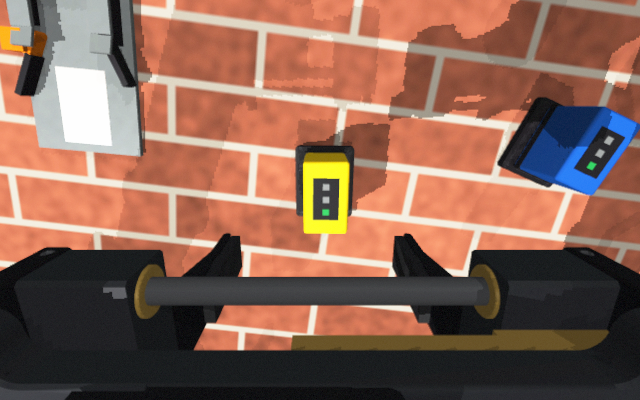

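Wrist view: yellow pack upright at (325,195), between the open fingers laterally; blue pack right at (575,150), well clear. The wrist and top measurements agree within 2 mm. I'll descend part way first.

```bash
python3 -m creep '[87,0.04,0.05,0,0,0,0, 87,0.04,0.05,1,0,0,0, 87,0.04,0.05,1.8,0,0,0, 87,0.04,0.05,1.8,0,0,0, 87,0.04,0.05,1.8,0,0,0]'; python3 - <<'E'
from h import *
grab('wrist','w2')
E
python3 m.py w2 2>&1 | grep -E 'yellow'; python3 go.py .4853 -.1238 .058 6.8
```

```text
time_s: 1.85
tool_pos: [0.4849, -0.1263, 0.1167]
tool_rot: [180.0, 0.1, 6.5]
force: [-0.2, -0.2, 0.7]
grip_width: 0.0871
grasp_force: 0.0
yellow top 3253 ctr [ 485.6 -124. ] size [69.6 42. ] ang 7.1 z [0.0728 0.0746 0.0758]
yellowpack top 4879 ctr [ 485.4 -123.9] size [70. 42.] ang 6.6 z [0.0729 0.0749 0.0763]
yellowpack all 6811 ctr [ 485.2 -123.8] size [80.3 64.1] ang 6.7 z [0.0094 0.0745 0.0761]
now 1.9 [ 0.4858 -0.1261  0.1175] [ 1.7995e+02 -5.0000e-02  6.5500e+00] F [-0.1 -0.5  1.2]
shift [-0.008 -0.078  1.984] turn [ 0.008 -0.008 -0.041]
```

```bash
python3 -m creep '[87,0,-0.08,1,0,0,0, 87,0,-0.08,1.97,0,0,0, 87,0,-0.08,1.97,0,0,0, 87,0,-0.08,1.97,0,0,0, 30,0,-0.08,1.97,0,0,0, 30,0,-0.08,1.97,0,0,0, 30,0,-0.08,1.97,0,0,0, 30,0,-0.08,1.97,0,0,0, 30,0,-0.08,1.97,0,0,0, 30,0,-0.08,1.97,0,0,0, 30,0,-0.08,1.97,0,0,0]' 30;  python3 go.py .4853 -.1238 .13 2.3
```

```text
time_s: 3.0
tool_pos: [0.4854, -0.1231, 0.0577]
tool_rot: [179.9, -0.0, 6.7]
force: [-0.4, -1.3, -0.6]
grip_width: 0.0399
grasp_force: 30.0
now 3.0 [ 0.4854 -0.1231  0.0577] [ 1.799e+02 -1.000e-02  6.680e+00] F [-0.4 -1.3 -0.6]
shift [-0.006  0.026 -2.41 ] turn [ 0.016 -0.003  0.73 ]
```

```bash
python3 -m creep '[30,0,0,-0.6,0,0,0, 30,0,0,-1.8,0,0,0, 30,0.3,-1.2,-1.9,0,0,0.73, 30,0.6,-2.6,-1.9,0,0,0.73, 30,0.9,-4,-1.9,0,0,0.73, 30,1.2,-5.4,-1.9,0,0,0.73, 30,1.5,-6.8,-1.9,0,0,0.73, 30,1.8,-7.8,-1.9,0,0,0.73, 30,1.93,-8.48,-1.9,0,0,0.73, 30,1.93,-8.48,-1.9,0,0,0.73, 30,1.93,-8.48,-1.9,0,0,0.73, 30,1.93,-8.48,-1.9,0,0,0.73]' 30;  python3 - <<'E'
from h import *
grab('wrist','w3');grab('top','top3')
E
python3 go.py .5146 .1376 .07 2.3; sed -i "s/('top0','scene0')/(sys.argv[1],)/" s.py; python3 s.py w3|tail -7;
```

```text
time_s: 4.2
tool_pos: [0.5131, 0.1357, 0.1141]
tool_rot: [179.9, 0.0, 2.2]
force: [-0.1, 0.1, -0.8]
grip_width: 0.0299
grasp_force: 0.0
now 4.3 [0.5132 0.1357 0.1143] [1.7995e+02 1.0000e-02 2.1700e+00] F [-1.2  0.8  0.7]
shift [ 0.048 -0.063  1.476] turn [ 0.008  0.002 -0.021]
yellow top 833 ctr [ 497.4 -106. ] size [30.6 18.1] ang 4.1 z [0.0687 0.0739 0.0754]
yellowpack top 1137 ctr [ 494.4 -106.8] size [37.1 19.8] ang 8.4 z [0.0672 0.0741 0.0757]
yellowpack all 5593 ctr [ 478.7 -120.6] size [80.6 65.6] ang 5.9 z [0.0089 0.034  0.075 ]Traceback (most recent call last):
  File "s.py", line 1, in <module>
    from m import *
  File "m.py", line 14, in <module>
    import sys; run(sys.argv[1])
                ~~~^^^^^^^^^^^^^
  File "m.py", line 10, in run
    t=reg&(y>yr[0])&(y<yr[1])&(x>.4)&(x<.62); rect(X[t&(z>.066)&(z<.085)],n+' top'); rect(X[t&(z>.007)&(z<.1)],n+' all')
                                              ~~~~^^^^^^^^^^^^^^^^^^^^^^^^^^^^^^^^^
  File "m.py", line 3, in rect
    r=cv2.minAreaRect((P[:,:2]*1000).astype(np.float32)); print(name,len(P),'ctr',np.round(r[0],1),
[... 183 characters left out ...]
                                                      ~~~~~~~~~~~~~^^^^^^^^^^^^^^^^^^
    return _quantile_unchecked(
        a, q, axis, out, overwrite_input, method, keepdims, weights)
    return _ureduce(a,
                    func=_quantile_ureduce_func,
    ...<5 lines>...
                    overwrite_input=overwrite_input,
                    method=method)
    r = func(a, **kwargs)
    result = _quantile(arr,
                       quantiles=q,
    ...<2 lines>...
                       out=out,
                       weights=wgt)
    slices_having_nans = np.isnan(arr[-1, ...])
                                  ~~~^^^^^^^^^
IndexError: index -1 is out of bounds for axis 0 with size 0
```

View pics/w3.png

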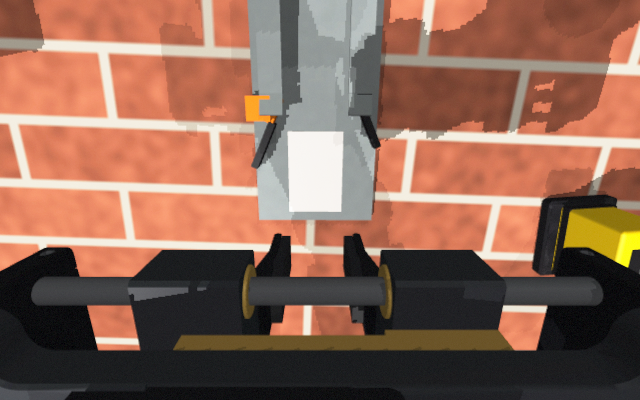

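The gripper holds nothing: the pack slipped off and now shows at (590,235), possibly lying down. I'll check it from above.

```bash
python3 -c "
import cv2
a=cv2.imread('pics/top3.png')[110:260,190:390];cv2.imwrite('pics/c3.png',cv2.resize(a,None,fx=4,fy=4,interpolation=2))"
python3 m.py top3 2>/dev/null| grep -E 'pack'; sed -i 's/^import sys; run.*/import sys\nif __name__=="__main__": run(sys.argv[1])/' m.py; python3 s.py w3
```

```text
yellowpack top 654 ctr [ 477.7 -119.9] size [70.  42.2] ang 6.1 z [0.0722 0.0753 0.0777]
yellowpack all 1030 ctr [ 477.5 -119.8] size [79.8 64. ] ang 6.1 z [0.0086 0.0739 0.0774]
bluepack top 641 ctr [ 556.6 -353.2] size [42.5 71. ] ang 73.8 z [0.0708 0.0753 0.0776]
bluepack all 1169 ctr [ 556.4 -353.1] size [64.5 80.2] ang 75.0 z [0.0089 0.0725 0.0772]
w3 pad 12306 ctr [522.4 133.5] size [130.2 150.7] ang 54.2 z [0.0007 0.006  0.0072]
grey all 26978 ctr [580.7 139.6] size [188.9 110.5] ang 2.1 z [0.0049 0.0063 0.0263]Traceback (most recent call last):
  File "s.py", line 10, in <module>
    rect(X[h],'head')
    ~~~~^^^^^^^^^^^^^
  File "m.py", line 3, in rect
    r=cv2.minAreaRect((P[:,:2]*1000).astype(np.float32)); print(name,len(P),'ctr',np.round(r[0],1),'size',np.round(r[1],1),'ang',round(r[2],1),'z',np.percentile(P[:,2],[5,50,95]).round(4))
                                                                                                                                                   ~~~~~~~~~~~~~^^^^^^^^^^^^^^^^^^
    return _quantile_unchecked(
        a, q, axis, out, overwrite_input, method, keepdims, weights)
    return _ureduce(a,
                    func=_quantile_ureduce_func,
    ...<5 lines>...
                    overwrite_input=overwrite_input,
                    method=method)
    r = func(a, **kwargs)
    result = _quantile(arr,
                       quantiles=q,
    ...<2 lines>...
                       out=out,
                       weights=wgt)
    slices_having_nans = np.isnan(arr[-1, ...])
                                  ~~~^^^^^^^^^
IndexError: index -1 is out of bounds for axis 0 with size 0
```

View pics/c3.png

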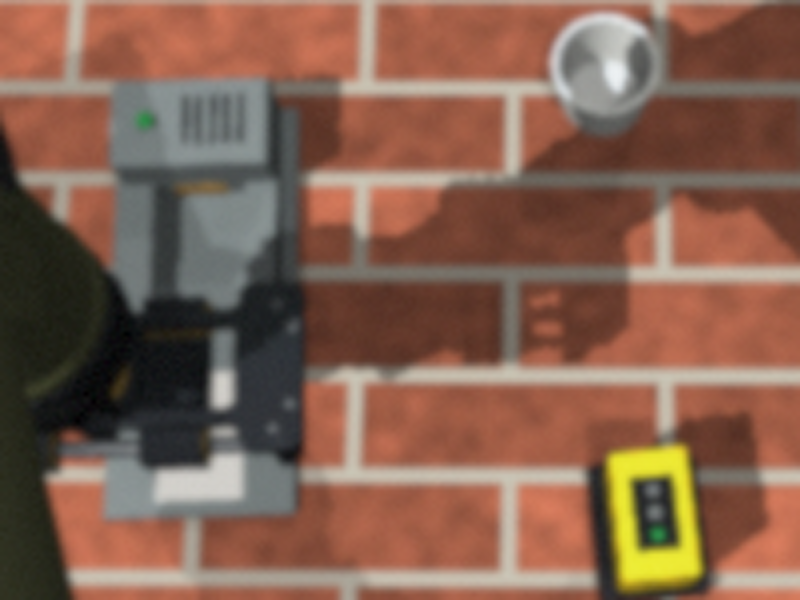

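The pack is upright at crop (657,515), about 7 mm back. It slipped out of the grip, and the blue pack and shoe haven't moved. I'll regrip harder and lift slowly, after checking the shoe's line in the wrist image.

```bash
python3 - <<'E'
from h import *
c=np.load('pics/w3.npz'); f=200/np.tan(np.radians(float(c['fovy']))/2)
def hit(u,v,z):
    d=c['R'].T@np.array([(u-c['cx'])/f,(v-c['cy'])/f,1]); o=-c['R'].T@c['t']; return ((o+d*(z-o[2])/d[2])[:2]*1000).round(1)
for n,u,v,z in(('padFL',289,131,.0065),('padFR',343,131,.0065),('padNR',341,211,.0065),('padNL',289,211,.0065),('shoeNL',259,219,.006),('shoeNR',373,218,.006)): print(n,hit(u,v,z))
X=pts(c)
for x0 in (.605,.62,.635,.65):
    m=(abs(X[...,0]-x0)<.004)&(X[...,2]>.0235)&(X[...,2]<.0285)&(c['depth']>0)
    for a,b in((.15,.21),(.08,.14)):
        q=X[m&(X[...,1]>a)&(X[...,1]<b)][:,1]; print(x0,len(q),(np.percentile(q,[1,99])*1000).round(1) if len(q) else '')
E
python3 go.py .479 -.1213 .116 6.2; python3 go.py .479 -.1213 .058 6.2
```

```text
padFL [570.5 162.5]
padFR [572.4 114. ]
padNR [496.4 111.2]
padNL [494.5 161.6]
shoeNL [484.9 190.8]
shoeNR [490.2  79.4]
0.605 246 [167.8 186.3]
0.605 245 [ 94.7 113.4]
0.62 267 [167.9 186.9]
0.62 259 [ 95.3 113.9]
0.635 277 [168.7 187.4]
0.635 269 [ 95.8 114.3]
0.65 296 [169.  187.9]
0.65 290 [ 96.4 115.1]
now 4.3 [0.5132 0.1357 0.1143] [1.7995e+02 1.0000e-02 2.1700e+00] F [-1.2  0.8  0.7]
shift [-1.465  8.517 -0.049] turn [ 0.008  0.003 -0.671]
now 4.3 [0.5132 0.1357 0.1143] [1.7995e+02 1.0000e-02 2.1700e+00] F [-1.2  0.8  0.7]
shift [-1.465  8.516  1.884] turn [ 0.008  0.003 -0.671]
```

```bash
python3 -m creep '[87,-0.3,1.5,-0.3,0,0,-0.67, 87,-0.6,3,-0.3,0,0,-0.67, 87,-0.8,4.5,-0.3,0,0,-0.67, 87,-1.1,6,-0.3,0,0,-0.67, 87,-1.3,7.4,-0.3,0,0,-0.67, 87,-1.46,8.5,-0.3,0,0,-0.67, 87,-1.46,8.5,-0.3,0,0,-0.67, 87,-1.46,8.5,-0.3,0,0,-0.67, 87,-1.46,8.5,-0.3,0,0,-0.67]'
python3 - <<'E'
from h import *
grab('wrist','w4')
E
python3 m.py w4 2>/dev/null|grep yellow; python3 go.py .479 -.1213 .058 6.2
```

```text
time_s: 5.2
tool_pos: [0.4797, -0.1182, 0.1235]
tool_rot: [-180.0, -0.0, 6.4]
force: [-0.1, 0.2, 0.7]
grip_width: 0.0862
grasp_force: 0.0
yellow top 3067 ctr [ 479.1 -121.5] size [69.3 42. ] ang 6.5 z [0.0728 0.0746 0.0758]
yellowpack top 4588 ctr [ 479.  -121.4] size [69.5 42.2] ang 6.2 z [0.0728 0.0749 0.0763]
yellowpack all 6466 ctr [ 478.8 -121.3] size [79.8 64. ] ang 6.2 z [0.0093 0.0744 0.0761]
now 5.25 [ 0.4798 -0.1179  0.1235] [-1.7999e+02 -1.0000e-02  6.4400e+00] F [-0.7  0.1 -0.2]
shift [-0.04   0.11   2.184] turn [-0.002 -0.002  0.04 ]
```

```bash
python3 -m creep '[87,-0.04,0.11,1,0,0,0, 87,-0.04,0.11,2.27,0,0,0, 87,-0.04,0.11,2.27,0,0,0, 87,-0.04,0.11,2.27,0,0,0, 20,-0.04,0.11,2.27,0,0,0, 20,-0.04,0.11,2.27,0,0,0, 20,-0.04,0.11,2.27,0,0,0, 20,-0.04,0.11,2.27,0,0,0, 20,-0.04,0.11,2.27,0,0,0, 20,-0.04,0.11,2.27,0,0,0, 20,-0.04,0.11,2.27,0,0,0, 20,-0.04,0.11,2.27,0,0,0]' 58
python3 -m creep '[20,0,0,-0.1,0,0,0, 20,0,0,-0.25,0,0,0, 20,0,0,-0.4,0,0,0, 20,0,0,-0.5,0,0,0, 20,0,0,-0.5,0,0,0]' 58
python3 - <<'E'
from h import *
grab('wrist','w5')
E
python3 m.py w5 2>/dev/null|grep yellow
```

```text
time_s: 6.45
tool_pos: [0.4788, -0.1221, 0.0554]
tool_rot: [-180.0, 0.0, 6.3]
force: [-0.2, 1.4, 1.3]
grip_width: 0.0404
grasp_force: 58.0
time_s: 6.95
tool_pos: [0.4792, -0.1228, 0.0708]
tool_rot: [180.0, -0.0, 6.3]
force: [0.7, 0.2, -4.8]
grip_width: 0.0404
grasp_force: 58.0
yellow top 542 ctr [ 513.4 -119.3] size [ 1.4 40.2] ang 5.6 z [0.0689 0.0772 0.0842]
yellowpack top 607 ctr [ 513.2 -118.9] size [ 2.6 40.9] ang 7.7 z [0.0667 0.0761 0.0841]
yellowpack all 9726 ctr [ 482. -122.] size [74.8 64.2] ang 6.2 z [0.0251 0.0902 0.0923]
```

```bash
python3 go.py .5135 .137 .100 2.1; python3 -m creep '[20,0,0,-0.2,0,0,0, 20,0,-0.1,-0.5,0,0,0, 20,0.1,-0.4,-0.8,0,0,0.1, 20,0.2,-0.8,-0.97,0,0,0.2, 20,0.3,-1.4,-0.97,0,0,0.3, 20,0.5,-2,-0.97,0,0,0.4, 20,0.7,-2.7,-0.97,0,0,0.5, 20,0.9,-3.4,-0.97,0,0,0.6, 20,1,-4.1,-0.97,0,0,0.7, 20,1.1,-4.8,-0.97,0,0,0.7, 20,1.2,-5.4,-0.97,0,0,0.7, 20,1.3,-5.6,-0.97,0,0,0.7]' 58;  python3 go.py .5135 .137 .100 2.1
```

```text
now 7.0 [ 0.479  -0.1228  0.0706] [ 1.7998e+02 -2.0000e-02  6.3200e+00] F [-0.6 -0.7 -5. ]
shift [ 2.098 -8.479 -0.984] turn [ 0.004 -0.004  0.704]
time_s: 8.2
tool_pos: [0.4991, 0.0522, 0.1004]
tool_rot: [-179.9, -0.1, 2.3]
force: [-0.6, 0.6, -5.1]
grip_width: 0.0408
grasp_force: 58.0
now 8.2 [0.4991 0.0522 0.1004] [-1.7994e+02 -7.0000e-02  2.3500e+00] F [-0.6  0.6 -5.1]
shift [ 0.595 -2.805  0.017] turn [-0.01  -0.011  0.041]
```

```bash
python3 -m creep '[20,0.1,-0.3,0,0,0,0, 20,0.2,-0.8,0,0,0,0, 20,0.3,-1.3,0,0,0,0, 20,0.4,-1.8,0,0,0,0, 20,0.5,-2.3,0,0,0,0, 20,0.6,-2.65,0,0,0,0, 20,0.6,-2.75,0,0,0,0, 20,0.6,-2.75,0,0,0,0, 20,0.6,-2.75,0,0,0,0]' 58; python3 - <<'E'
from m import *
for n in('wrist','scene'):
    c=grab(n,n[0]+'6'); X=pts(c); x,y,z=[X[...,i] for i in range(3)]
    s=(x>.44)&(x<.58)&(y>.08)&(y<.2)&(c['depth']>0)
    hsv=cv2.cvtColor(c['color'],cv2.COLOR_RGB2HSV);ye=s&(abs(hsv[...,0].astype(int)-28)<7)&(hsv[...,1]>150)&(z>.05)&(z<.13)
    rect(X[ye],n+' yellow')
    b=s&(hsv[...,2]<70)&(z>.04)&(z<.062); 
    if b.sum()>20: rect(X[b],n+' foot')
E
python3 go.py .5155 .1371 .064 2.1
python3 -c "
import cv2
a=cv2.imread('pics/s6.png')[60:260,260:520];cv2.imwrite('pics/c6.png',cv2.resize(a,None,fx=3,fy=3,interpolation=2))"
```

```text
time_s: 9.1
tool_pos: [0.5139, 0.1307, 0.0993]
tool_rot: [179.9, 0.0, 2.1]
force: [0.7, 0.2, -4.4]
grip_width: 0.0402
grasp_force: 58.0
wrist yellow 5249 ctr [514.5 126. ] size [70.4 50.7] ang 2.6 z [0.0744 0.1184 0.1198]
wrist foot 1391 ctr [526.  131.1] size [56.  63.3] ang 1.9 z [0.0485 0.0538 0.0559]
scene yellow 933 ctr [515.7 125.3] size [71.1 53.9] ang 2.1 z [0.0638 0.0951 0.1188]
scene foot 331 ctr [526.2 111.6] size [90.8 49.7] ang 32.4 z [0.0473 0.0529 0.061 ]
now 9.2 [0.514  0.1306 0.0993] [1.7996e+02 1.0000e-02 2.0500e+00] F [ 0.8 -0.2 -4.5]
shift [ 0.057 -0.215  1.178] turn [ 0.007  0.002 -0.009]
```

View pics/c6.png

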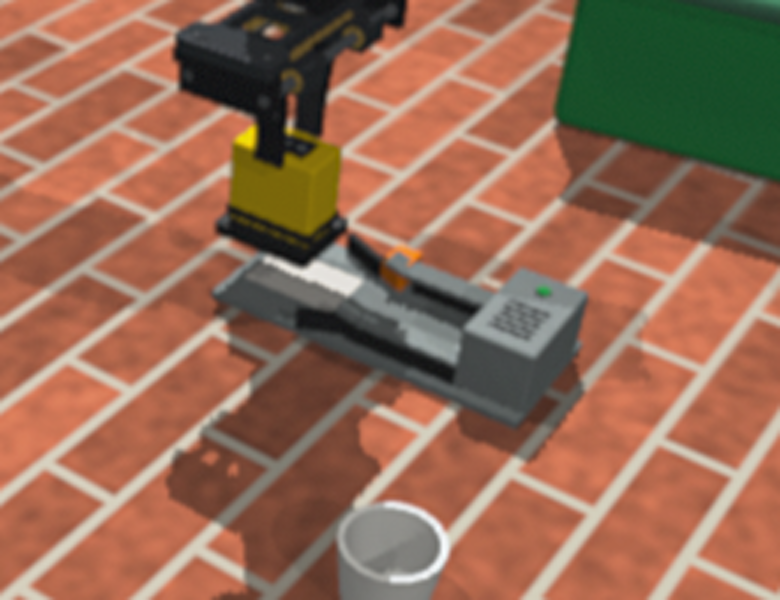

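View pics/w6.png

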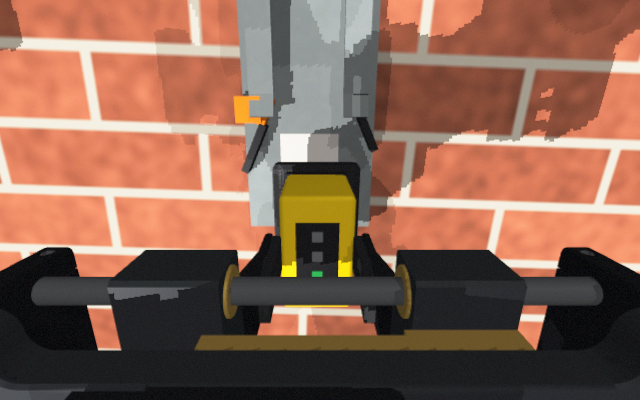

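Scene crop: the pack hangs upright and level above the landing pad. Wrist view: the foot front edge spans columns 275–359, slightly right of the channel (6 mm to go). I'll lower it onto the pad.

```bash
python3 -m creep '[20,0.05,-0.12,0,0,0,0, 20,0.05,-0.215,0.2,0,0,0, 20,0.05,-0.215,0.6,0,0,0, 20,0.05,-0.215,0.9,0,0,0, 20,0.05,-0.215,1.1,0,0,0, 20,0.05,-0.215,1.2,0,0,0, 20,0.05,-0.215,1.26,0,0,0, 20,0.05,-0.215,1.26,0,0,0, 20,0.05,-0.215,1.26,0,0,0]' 58; python3 go.py .5155 .1371 .061 2.1
```

```text
time_s: 10.1
tool_pos: [0.5156, 0.1383, 0.0619]
tool_rot: [180.0, -0.0, 2.1]
force: [-0.0, 0.3, -3.5]
grip_width: 0.0405
grasp_force: 58.0
now 10.1 [0.5156 0.1383 0.0619] [ 1.80e+02 -5.00e-02  2.13e+00] F [-0.   0.3 -3.5]
shift [-0.005  0.041  0.03 ] turn [ 0.    -0.008  0.005]
```

```bash
python3 -m creep '[20,0,0.02,0.04,0,0,0, 20,0,0.02,0.04,0,0,0, 20,0,0.02,0.04,0,0,0]' 58; cat > chk.py <<'E'
from m import *
c=grab('wrist',sys.argv[1]); X=pts(c); x,y,z=[X[...,i] for i in range(3)]; ok=c['depth']>0
hsv=cv2.cvtColor(c['color'],cv2.COLOR_RGB2HSV); xt=float(sys.argv[2])
f=ok&(hsv[...,2]<75)&(z>.012)&(z<.019)&(x>xt-.04)&(x<xt+.06)&(y>.09)&(y<.19)
if f.sum()>20: rect(X[f],'foot')
ye=ok&(abs(hsv[...,0].astype(int)-28)<7)&(hsv[...,1]>150)&(z>.06)&(z<.1)&(x>.4)&(y>.08)&(y<.2)
if ye.sum()>20: rect(X[ye],'yellow')
for x0 in (.61,.63,.65):
    m=ok&(abs(x-x0)<.004)&(z>.0235)&(z<.0285); e=[]
    for a,b in((.15,.21),(.08,.14)):
        q=y[m&(y>a)&(y<b)]; e+=list((np.percentile(q,[1,99])*1000).round(1)) if len(q)>20 else [0,0]
    print('rails',x0,e)
o=env.get_obs(); print(o['time_s'],o['tool_pos'].round(4),np.round(o['tool_rot'],2),o['force'].round(1),o['grip_width'])
E
python3 chk.py w7 .515
```

```text
time_s: 10.4
tool_pos: [0.5159, 0.1384, 0.0614]
tool_rot: [-180.0, -0.1, 2.1]
force: [-1.7, 1.0, 2.0]
grip_width: 0.0401
grasp_force: 58.0
foot 1345 ctr [536.7 139.5] size [98.6 76.1] ang 89.8 z [0.0142 0.016  0.0172]
yellow 4422 ctr [516.2 138.2] size [70.  41.9] ang 1.4 z [0.0678 0.0808 0.082 ]
rails 0.61 [np.float64(167.6), np.float64(186.4), np.float64(94.7), np.float64(113.5)]
rails 0.63 [np.float64(168.2), np.float64(187.0), np.float64(95.5), np.float64(114.2)]
rails 0.65 [np.float64(169.1), np.float64(187.9), np.float64(96.2), np.float64(115.0)]
10.45 [0.5159 0.1384 0.0613] [-1.7997e+02 -9.0000e-02  2.1500e+00] [-1.1  2.3  3. ] 0.04034692047016435
```

```bash
python3 -m creep '[20,0.1,0.04,-0.02,0,0,0, 20,0.4,0.04,-0.02,0,0,0, 20,0.7,0.04,-0.02,0,0,0, 20,1,0.04,-0.02,0,0,0, 20,1.2,0.04,-0.02,0,0,0, 20,1.2,0.04,-0.02,0,0,0]' 58; python3 chk.py w8 .551
```

```text
time_s: 11.05
tool_pos: [0.5551, 0.1402, 0.0672]
tool_rot: [-179.9, -0.4, 2.1]
force: [-7.2, 0.3, 30.7]
grip_width: 0.0402
grasp_force: 58.1
foot 142 ctr [563.7 138.6] size [33.2 96.2] ang 4.9 z [0.0135 0.0164 0.0186]
yellow 3652 ctr [552.4 139.9] size [58.2 41.8] ang 1.9 z [0.0759 0.082  0.0994]
rails 0.61 [np.float64(167.9), np.float64(186.1), np.float64(94.6), np.float64(113.5)]
rails 0.63 [np.float64(168.2), np.float64(187.2), np.float64(95.3), np.float64(114.2)]
rails 0.65 [np.float64(168.9), np.float64(187.8), np.float64(96.2), np.float64(114.9)]
11.1 [0.5548 0.1402 0.0672] [-179.92   -0.41    2.15] [-7.5  1.6 30.6] 0.04058246574479089
```

```bash
cat > pl.py <<'E'
from m import *
for f in sys.argv[1:]:
    c=np.load(f'pics/{f}.npz') ; X=pts(c); x,y,z=[X[...,i] for i in range(3)]
    hsv=cv2.cvtColor(c['color'],cv2.COLOR_RGB2HSV)
    m=(abs(hsv[...,0].astype(int)-28)<7)&(hsv[...,1]>150)&(x>.4)&(y>.08)&(y<.2)&(z>.0)&(z<.13)
    n=(c['depth']>0)
    Q=X[m&n]; h,e=np.histogram(Q[:,2],bins=np.arange(.01,.125,.006)); print(f,'z hist',dict(zip((e[:-1]*1000).round().astype(int).tolist(),h.tolist())))
    T=Q[(Q[:,2]>.076)]; A=np.c_[T[:,:2]-[.5,.14],np.ones(len(T))]
    k,*_=np.linalg.lstsq(A,T[:,2],rcond=None); r=T[:,2]-A@k; g=abs(r)<.004; k,*_=np.linalg.lstsq(A[g],T[g,2],rcond=None)
    print(' slope deg',np.degrees(np.arctan(k[:2])).round(2),'x range',T[:,0].min(),T[:,0].max())
E
python3 -c "
from h import *
c=grab('scene','s8')
a=cv2.imread('pics/s8.png')[60:260,260:520];cv2.imwrite('pics/c8.png',cv2.resize(a,None,fx=3,fy=3,interpolation=2))"
python3 pl.py w7 w8 s8
```

```text
w7 z hist {10: 29, 16: 10, 22: 43, 28: 124, 34: 117, 40: 133, 46: 150, 52: 152, 58: 166, 64: 182, 70: 211, 76: 3708, 82: 210, 88: 0, 94: 0, 100: 0, 106: 0, 112: 0, 118: 0}
 slope deg [-0.57  0.53] x range 0.4807306300802368 0.5515412196762348
w8 z hist {10: 4, 16: 19, 22: 3, 28: 0, 34: 0, 40: 5, 46: 0, 52: 0, 58: 0, 64: 0, 70: 192, 76: 1638, 82: 787, 88: 634, 94: 401, 100: 1379, 106: 0, 112: 0, 118: 0}
 slope deg [-24.33  -0.85] x range 0.5179546291782425 0.5813032974639787
s8 z hist {10: 1, 16: 2, 22: 11, 28: 20, 34: 40, 40: 51, 46: 69, 52: 68, 58: 77, 64: 74, 70: 92, 76: 116, 82: 69, 88: 40, 94: 34, 100: 15, 106: 3, 112: 3, 118: 2}
 slope deg [-13.95  -0.05] x range 0.5123447507158775 0.5803551369680914
```

View pics/c8.png

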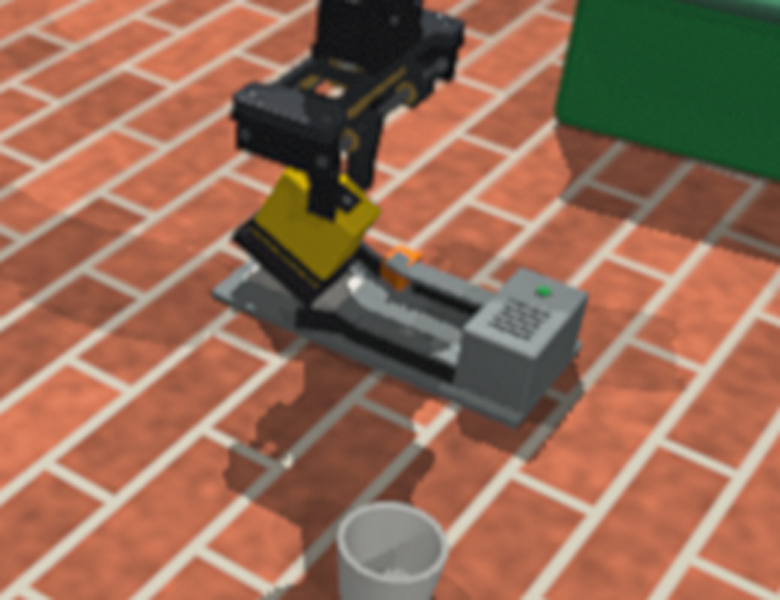

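The scene crop shows the pack pivoted nose-down in the pads, about 25°, with its front edge at the guides around (320,295). Pushing this high makes it rotate in the grip. The fix is to relax the grip and back off so it settles flat, then push it from behind, low on the block, with closed fingers.

```bash
python3 -m creep '[20,-0.1,0,0,0,0,0, 20,-0.2,0,0,0,0,0, 20,-0.3,0,0,0,0,0, 20,-0.4,0,0,0,0,0, 20,-0.5,0,0,0,0,0, 20,-0.6,0,0,0,0,0, 20,-0.6,0,0,0,0,0, 20,-0.6,0,0,0,0,0]' 4; python3 chk.py w9 .535;python3 pl.py w9
```

```text
time_s: 11.95
tool_pos: [0.533, 0.1357, 0.0601]
tool_rot: [179.9, 0.1, 2.1]
force: [-0.0, 0.9, -4.6]
grip_width: 0.0419
grasp_force: 4.0
foot 1100 ctr [550.8 139.5] size [65.7 98.9] ang 2.2 z [0.0135 0.018  0.0189]
yellow 5242 ctr [523.2 135. ] size [71.3 42.7] ang 1.8 z [0.0666 0.0821 0.0839]
rails 0.61 [np.float64(167.7), np.float64(186.4), np.float64(94.8), np.float64(113.5)]
rails 0.63 [np.float64(168.2), np.float64(187.1), np.float64(95.5), np.float64(114.2)]
rails 0.65 [np.float64(168.9), np.float64(187.7), np.float64(96.1), np.float64(114.8)]
12.0 [0.5331 0.136  0.0603] [1.7994e+02 5.0000e-02 2.0800e+00] [ 0.6 -0.9 -4.1] 0.04171802050815291
w9 z hist {10: 0, 16: 29, 22: 0, 28: 131, 34: 172, 40: 180, 46: 184, 52: 208, 58: 220, 64: 257, 70: 280, 76: 1849, 82: 2706, 88: 0, 94: 0, 100: 0, 106: 0, 112: 0, 118: 0}
 slope deg [1.72 0.06] x range 0.4872155206895108 0.5590728108406707
```

```bash
python3 -m creep '[20,0,-0.05,0.02,0,0,0, 20,0,-0.07,0.06,0,0,0, 20,0,-0.07,0.06,0,0,0, 20,0,-0.07,0.06,0,0,0, 70,0,-0.07,0.06,0,0,0, 70,0,-0.07,0.06,0,0,0, 70,0,-0.07,0.06,0,0,0, 70,0,-0.07,0.06,0,0,0]' 4; python3 chk.py w10 .525;python3 pl.py w10
```

```text
time_s: 12.8
tool_pos: [0.5331, 0.1397, 0.0594]
tool_rot: [-180.0, -0.0, 2.2]
force: [-0.3, -1.1, -0.3]
grip_width: 0.0654
grasp_force: 0.0
foot 1405 ctr [535.1 138.3] size [94.8 99.3] ang 3.1 z [0.0143 0.0158 0.0169]
yellow 4947 ctr [525.9 138. ] size [70.5 42. ] ang 2.1 z [0.0673 0.0805 0.0816]
rails 0.61 [np.float64(167.8), np.float64(186.2), np.float64(94.7), np.float64(113.5)]
rails 0.63 [np.float64(168.4), np.float64(187.0), np.float64(95.4), np.float64(114.2)]
rails 0.65 [np.float64(169.1), np.float64(187.6), np.float64(96.2), np.float64(114.9)]
12.85 [0.5331 0.1396 0.0593] [-179.99   -0.      2.15] [ 0.3  0.  -0.7] 0.06706639463945382
w10 z hist {10: 29, 16: 22, 22: 44, 28: 139, 34: 133, 40: 152, 46: 162, 52: 186, 58: 201, 64: 218, 70: 234, 76: 4298, 82: 65, 88: 0, 94: 0, 100: 0, 106: 0, 112: 0, 118: 0}
 slope deg [-0.3   0.09] x range 0.4900113517123844 0.5613647498139628
```

The pack now stands flat on the pad at (526,138), 0.6 mm off the channel line. I'll slide the open fingers back past it, close them and lower.

```bash
python3 -m creep '[70,-0.5,0,0,0,0,0, 70,-1.2,0,0,0,0,0, 70,-2,0.05,0,0,0,0, 70,-2,0.05,0,0,0,0, 70,-2.05,0.05,0,0,0,0, 0,-2.05,0.05,0,0,0,0, 0,-2.05,0.05,0.2,0,0,0, 0,-2.05,0.05,0.45,0,0,0, 0,-2.05,0.05,0.45,0,0,0, 0,-2.05,0.05,0.45,0,0,0, 0,-2.05,0.05,0.45,0,0,0, 0,-2.05,0.05,0.45,0,0,0]' 20; python3 chk.py w11 .525
```

```text
time_s: 14.05
tool_pos: [0.472, 0.1356, 0.0459]
tool_rot: [-180.0, -0.0, 2.1]
force: [-0.6, 0.5, 0.9]
grip_width: 0.022
grasp_force: 0.0
foot 1046 ctr [537.7 140.1] size [98.9 96. ] ang 88.7 z [0.0135 0.0159 0.0177]
yellow 8493 ctr [522.  137.8] size [76.4 41.9] ang 2.2 z [0.0793 0.0807 0.0818]
rails 0.61 [np.float64(167.4), np.float64(186.1), np.float64(94.8), np.float64(113.5)]
rails 0.63 [0, 0, 0, 0]
rails 0.65 [0, 0, 0, 0]
14.1 [0.472  0.1356 0.0459] [ 1.80e+02 -2.00e-02  2.13e+00] [ 0.3 -0.4  0.2] 0.017913865247860733
```

```bash
python3 -m creep '[0,0,0,0,0,0,0, 0,0.2,0,0,0,0,0, 0,0.4,0,0,0,0,0, 0,0.6,0,0,0,0,0, 0,0.8,0,0,0,0,0, 0,1,0,0,0,0,0, 0,1.2,0,0,0,0,0, 0,1.4,0,0,0,0,0, 0,1.6,0,0,0,0,0, 0,1.8,0,0,0,0,0, 0,1.8,0,0,0,0,0, 0,1.8,0,0,0,0,0]' 20; python3 chk.py w12 .57; python3 pl.py w12
```

```text
time_s: 15.3
tool_pos: [0.5233, 0.1367, 0.0449]
tool_rot: [179.9, 0.4, 2.1]
force: [-7.5, -1.7, 3.5]
grip_width: 0.0003
grasp_force: 3.6
foot 1123 ctr [574.1 138.2] size [96.9 75.5] ang 86.7 z [0.0147 0.016  0.0174]
yellow 8404 ctr [569.5 137.4] size [71.7 42.2] ang 1.2 z [0.0794 0.0809 0.0821]
rails 0.61 [np.float64(167.7), np.float64(186.4), np.float64(94.8), np.float64(113.6)]
rails 0.63 [np.float64(168.2), np.float64(187.2), np.float64(95.5), np.float64(114.2)]
rails 0.65 [np.float64(169.0), np.float64(187.8), np.float64(96.1), np.float64(114.9)]
15.35 [0.5232 0.1368 0.0448] [179.9    0.37   2.11] [-7.3 -1.3  3.5] 0.0003872301313399735
w12 z hist {10: 34, 16: 39, 22: 28, 28: 14, 34: 0, 40: 0, 46: 0, 52: 0, 58: 0, 64: 0, 70: 5, 76: 7900, 82: 499, 88: 0, 94: 0, 100: 0, 106: 0, 112: 0, 118: 0}
 slope deg [-0.46  0.03] x range 0.5340923707664944 0.6056582228724459
```

Flat and moving, with the latch being pushed (7.5 N). Continuing.

```bash
python3 -m creep '[0,0.2,0,0,0,0,0, 0,0.4,0,0,0,0,0, 0,0.6,0,0,0,0,0, 0,0.8,0,0,0,0,0, 0,1,0,0,0,0,0, 0,1.2,0,0,0,0,0, 0,1.4,0,0,0,0,0, 0,1.6,0,0,0,0,0, 0,1.8,0,0,0,0,0, 0,2,0,0,0,0,0, 0,2,0,0,0,0,0]' 20; python3 chk.py w13 .62; python3 pl.py w13
```

```text
time_s: 16.45
tool_pos: [0.5842, 0.1385, 0.0448]
tool_rot: [179.9, 0.3, 2.1]
force: [-6.3, -2.2, 2.1]
grip_width: 0.0002
grasp_force: 2.7
foot 629 ctr [668.4 142.7] size [ 4.8 55.2] ang 3.3 z [0.0148 0.0159 0.017 ]
yellow 8323 ctr [630.2 139.6] size [72.1 41.7] ang 2.5 z [0.0795 0.081  0.0821]
rails 0.61 [np.float64(167.8), np.float64(186.3), np.float64(94.6), np.float64(110.0)]
rails 0.63 [np.float64(169.0), np.float64(187.0), np.float64(95.3), np.float64(110.9)]
rails 0.65 [np.float64(169.5), np.float64(187.6), np.float64(96.1), np.float64(111.9)]
16.5 [0.5842 0.1384 0.0448] [179.88   0.29   2.09] [-5.8 -2.6  2.8] 7.219017914205208e-05
w13 z hist {10: 25, 16: 19, 22: 545, 28: 15, 34: 0, 40: 0, 46: 0, 52: 0, 58: 0, 64: 0, 70: 5, 76: 7807, 82: 511, 88: 0, 94: 0, 100: 0, 106: 0, 112: 0, 118: 0}
 slope deg [-0.44  0.1 ] x range 0.5951992658401399 0.6668911654112863
```

```bash
python3 -m creep '[0,0.1,0,0,0,0,0, 0,0.2,0,0,0,0,0, 0,0.27,0,0,0,0,0, 0,0.34,0,0,0,0,0, 0,0.4,0,0,0,0,0, 0,0.44,0,0,0,0,0, 0,0.44,0,0,0,0,0]' 20; python3 chk.py w14 .63
```

```text
time_s: 17.2
tool_pos: [0.5948, 0.14, 0.045]
tool_rot: [179.9, 0.5, 2.2]
force: [-13.3, -2.7, 8.2]
grip_width: 0.0008
grasp_force: 6.3
foot 585 ctr [678.9 143.1] size [ 5.4 55.1] ang 2.4 z [0.0147 0.0159 0.0173]
yellow 8320 ctr [642.  140.6] size [69.4 41.6] ang 2.0 z [0.0796 0.081  0.0821]
rails 0.61 [np.float64(168.2), np.float64(186.3), np.float64(94.8), np.float64(110.7)]
rails 0.63 [np.float64(168.8), np.float64(186.9), np.float64(95.3), np.float64(111.2)]
rails 0.65 [np.float64(169.8), np.float64(187.7), np.float64(96.0), np.float64(112.1)]
17.25 [0.5948 0.14   0.045 ] [179.89   0.52   2.15] [-13.7  -1.8   6.4] 0.0003293389013700477
```

```bash
python3 -m creep '[0,0.05,0,0,0,0,0, 0,0.1,0,0,0,0,0, 0,0.15,0,0,0,0,0, 0,0.15,0,0,0,0,0, 0,0.15,0,0,0,0,0]' 20; python3 chk.py w15 .63
```

```text
time_s: 17.75
tool_pos: [0.5948, 0.14, 0.0451]
tool_rot: [179.8, 1.0, 2.2]
force: [-24.2, -5.0, 17.4]
grip_width: 0.0005
grasp_force: 12.3
foot 619 ctr [678.8 143.1] size [ 6.  55.1] ang 3.5 z [0.0148 0.0159 0.017 ]
yellow 8310 ctr [642.4 140.7] size [69.2 41.7] ang 2.0 z [0.0796 0.0811 0.0822]
rails 0.61 [np.float64(168.2), np.float64(186.2), np.float64(94.7), np.float64(110.4)]
rails 0.63 [np.float64(168.8), np.float64(186.9), np.float64(95.5), np.float64(111.1)]
rails 0.65 [np.float64(169.8), np.float64(187.8), np.float64(95.9), np.float64(111.9)]
17.8 [0.5948 0.14   0.0451] [179.76   1.03   2.19] [-24.4  -5.1  17.8] 0.00035631142122016465
```

It's home: the force rose to 24 N with no further motion. I'll retreat along the channel, then up, and look.

```bash
python3 -m creep '[0,-0.3,0,0,0,0,0, 0,-0.8,0,0,0,0,0, 0,-1.6,0,-0.3,0,0,0, 0,-2.8,0,-1.2,0,0,0, 0,-3.6,0,-2.2,0,0,0, 0,-3.6,0,-3,0,0,0, 0,-3.6,0,-3,0,0,0, 0,-3.6,0,-3,0,0,0, 0,-3.6,0,-3,0,0,0]' 20; python3 chk.py w16 .63; python3 - <<'E'
from m import *
grab('scene','s16')
a=cv2.imread('pics/s16.png')[90:220,320:480];b=cv2.imread('pics/w16.png')[0:260,180:440]
cv2.imwrite('pics/c16.png',np.hstack([cv2.resize(a,(480,390),interpolation=2),cv2.resize(b,(320,390),interpolation=2)]))
for f in('w3','w13','w16'):
    c=np.load(f'pics/{f}.npz');X=pts(c);h=cv2.cvtColor(c['color'],cv2.COLOR_RGB2HSV);H=h[...,0].astype(int)
    m=(H>11)&(H<21)&(h[...,1]>200)&(h[...,2]>150)&(X[...,0]>.55)&(X[...,0]<.62)&(X[...,1]>.16)&(X[...,1]<.22)&(X[...,2]>.015)
    print(f,m.sum(),(np.percentile(X[m],[2,98],axis=0)*1000).round(1).tolist() if m.sum() else '')
E
```

```text
time_s: 18.7
tool_pos: [0.4956, 0.1361, 0.1349]
tool_rot: [-180.0, 0.0, 2.1]
force: [-0.9, -0.4, 0.0]
grip_width: 0.0007
grasp_force: 0.0
foot 584 ctr [630.9 141.5] size [58.6 54.8] ang 2.1 z [0.0149 0.016  0.0173]
yellow 2653 ctr [624.4 140.4] size [36.4 42.2] ang 2.1 z [0.0727 0.0807 0.082 ]
rails 0.61 [np.float64(161.1), np.float64(186.5), np.float64(94.9), np.float64(137.3)]
rails 0.63 [np.float64(168.3), np.float64(187.3), np.float64(95.4), np.float64(114.1)]
rails 0.65 [np.float64(169.1), np.float64(187.9), np.float64(96.5), np.float64(114.7)]
18.75 [0.4953 0.1362 0.1346] [-1.7998e+02  9.0000e-02  2.1200e+00] [0.8 0.3 0.3] 0.0003337387705252935
w3 407 [[579.4, 175.8, 20.6], [599.1, 196.9, 27.3]]
w13 33 [[578.6, 177.1, 16.2], [599.5, 198.3, 26.4]]
w16 377 [[579.3, 175.9, 21.0], [599.0, 197.1, 27.5]]
```

View pics/c16.png

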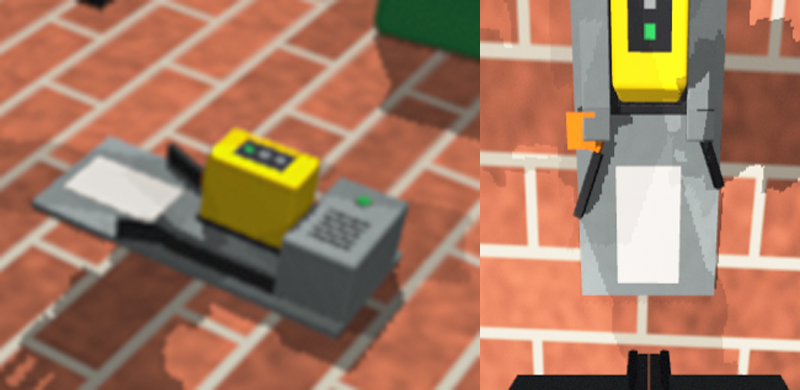

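The pack is upright against the head, and the gripper is clear. The orange latch at (580,130) has its nose visible at (598,147) in the channel behind the plate, at the same position as when it was free before (175.9 vs 175.8 mm). Handing in.

```bash
python3 -c "
from cell import env
print(env.sign_off())"
```

```text
the job is handed in; nothing more can be done
None
```

The yellow pack is upright on the charging shoe, fully home against the charger head, with the latch sprung back behind it, the gripper clear and the blue pack never approached; the job is handed in at about 19 s (no verdict was returned), after one dropped grasp and one tilt at the guides, both recovered.

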